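# Clamp the sieve stack with four clicks of the torque knob

### The job

Get the sieve stack ready for shaking: swing the blue clamp bridge over it, gently, until it rests on its stop, then turn the black knob clockwise until the rubber foot sits on the lid and the knob clicks. Give it exactly four clicks, no more and no fewer, and let go, with nothing else on the table disturbed.

Things in the scene. Friction and masses are not known exactly. Their poses are not given: they have to be found in the camera images.
- shaker: Bench sieve shaker, grey housing 220 x 260 mm (its x by its y), top 60 mm above the table. Origin: centre of its underside, on the table; z up, +x points away from its dark front panel. The blue clamp bridge pivots on a vertical steel post at x = 0, y = -105 mm of this frame; the axis of the sieve deck is at x = y = 0.
- bridge (a joint): Swing of the blue bridge about its post, rad. 0: shut, on its hard stop, knob and foot over the middle of the stack, bridge along the shaker's +y; grows as it opens, anticlockwise from above (0.7 to 1.1 at the start). Stiff pivot: about 2 N at the nose moves it, and it stays where left. Shut means within 0.02 rad of the stop; a push of 25 N on the bridge bar or its nose is too hard.
- nose (a point): Middle of the black round end (24 mm diameter, 18 mm high) of the bridge, 148 mm from the post's axis and 189 mm above the table, half-way up the bridge, a bar 24 mm wide and 18 mm high. The upright side of nose or bar may be pushed to swing the bridge.
- knob_grip (a point): Centre of the black ribbed round knob (40 mm diameter, 32 mm high, vertical axis), half-way up it; on the bridge, 105 mm from the post's axis. It keeps its height, 225 mm above the table, as it turns; its underside is 4 mm above the collar. Clockwise from above screws the foot down, 20 mm a turn, at first against a steady friction: 0.16 N m moving, about 0.1 when paused.
- knob_mark (a point): Red line on the knob's rim, 20 mm from its axis, half-way up it; starts over the collar's red line. Foot on the lid, the torque climbs over 0.4 to 1 rad to 0.24 to 0.36 N m (the setting differs), then the knob clicks: it slips 20 degrees (0.349 rad) past the collar and the torque falls below 0.12 for about 0.1 rad, then is back over 0.19. Every 0.349 rad more is one more click, never undone.
- collar: Aluminium collar under the knob, 44 mm diameter, 6 mm high. Origin: centre of its underside, on the knob's axis, 10 mm above the bridge's mid-height; z up, +x points at its red line. It turns with the knob until the foot bears on the lid; it stays behind (or springs back a little) at each click.
- foot: Sprung rubber clamp foot under the bridge, a disc 32 mm across and 8 mm high on the knob's axis. Origin: centre of its underside, the face that presses on the lid. It hangs 2.5 to 4.5 mm above the lid, a different gap every time. Its spring gives 1 mm for 20 N.
- stack: Stack of steel test sieves with pan and lid, 75 mm diameter (79 mm over the rims), 84 mm high, 0.5 to 0.9 kg, standing loose on the deck between four locating studs. Origin: centre of its underside; its z is up. It stays where it is.
- deck: Round aluminium deck of the shaker under the stack, 116 mm diameter, 10 mm thick, its height a few mm different every time. Origin: centre of its underside. Fixed.
- spare_sieve: A spare open steel sieve, 75 mm diameter, 26 mm high, lying beside the shaker; leave it alone. Origin: centre of its underside.
- sieve_brush: A sieve brush, 160 mm long, lying beside the shaker; leave it alone.
- red_cap: A red plastic screw cap, 48 mm diameter; leave it alone.
- spoon: A steel spoon, 180 mm long; leave it alone.
- marker: A blue marker pen, lying; leave it alone.
- sed_cylinder: A tall closed sedimentation cylinder, 300 mm high on an 84 mm foot; leave it alone.
- beaker: A large empty glass beaker, 130 mm diameter, 170 mm high; leave it alone.
- jar_a: An amber sample jar, 64 mm diameter, 90 mm high; leave it alone.

How it is judged:
On the way, in this order (a step that is already met when the one before it is completed fails the run):
1. the bridge is swung over the stack onto its stop (value of joint bridge below 0.02 rad), for 0.2 s.
2. the foot presses on the lid (contact force between foot and stack above 4 N), for 0.2 s.
3. the knob has clicked four times (x of knob_mark in the frame of collar between 0.0007 and 0.00618 m and y of knob_mark in the frame of collar below 0 m), for 0.2 s.
At the end, for the whole second after the job is handed in: The bridge is shut on its stop (within 0.03 rad), the foot presses the lid with more than 6 N, the knob's red line stands four clicks (80 degrees, within 0.4 of a click) clockwise of the collar's red line, and the sieve stack stands upright at rest on the deck, within 8 mm of its middle (all of step 3 and value of joint bridge below 0.03 rad and contact force between foot and stack above 6 N and horizontal distance between stack and deck below 0.008 m and angle between stack's own z axis and vertical below 0.05 rad and linear speed of stack below 0.02 m/s); the robot touches nothing.
It fails at once if the knob is clicked a fifth time (x of knob_mark in the frame of collar below -0.0014 m and y of knob_mark in the frame of collar below 0 m).
It fails at once if the bridge is pushed hard, with over 25 N on its bar or nose (contact force between the fingers and bridge_c1 above 25 N or contact force between the fingers and bridge_c2 above 25 N).
It fails at once if the sieve stack is knocked off its place (horizontal distance between stack and deck above 0.012 m or angle between stack's own z axis and vertical above 0.15 rad).
It fails at once if another thing on the table is disturbed (distance of any of spare_sieve, sieve_brush, red_cap, spoon, marker, sed_cylinder, beaker, jar_a from where it was at the start of the episode above 0.03 m).
It also fails if it takes over 72 s, if anything falls off the work surface, if the arm or the gripper's body presses on something with over 40 N, if the wrist force passes 120 N, or if a joint passes its speed limit or range.

### The arm

A 6-joint arm with a two-finger parallel gripper is mounted at the origin on the work surface. World frame = base frame: x ahead of the robot, y to its left, z up, the work surface at z = 0. Lengths are in m, angles in rad, forces in N, time in s.
With the tool pointing down it reaches from about 0.325 to 0.775 m from the base axis. Payload 5.5 kg.
Tool frame: the origin (TCP) lies at the very end of the fingers, on their centre line; the grasp point (between the pads) lies 19 mm behind it; z points along the fingers, x is the direction in which the jaws open and shut, and the axes are right-handed (so a half turn about z gives the same grasp; the last joint's range is limited). The gripper opens to 85 mm and grips with 20 to 120 N. Pads are 22 mm wide; open, the fingers measure 114 mm over their backs; the gripper's body (76 mm by 85 mm) begins 54 mm behind the grasp point. The pads swing forward as they close: fully open they stand 13 mm farther back than shut.
Start: joints at [1.235, 0.091, 1.231, -0, 1.82, -0.057], TCP at [0.165, 0.577, 0.208] pointing down, gripper open.
Joint ranges: [-2.87, 2.87], [-0.86, 2.18], [0.17, 2.46], [-1.51, 4.65], [0.06, 2.69], [-2.65, 2.65]. Speed limits (rad/s): [2.57, 2.57, 3.01, 3.14, 3.14, 3.14].

### API

Orientations are given as a unit quaternion [x, y, z, w].
In Python, from workcell import sensors, eyes, robot gives the robot as it stands. The module is installed in compiled form; this text tells all that it offers.
- The arm moves only by the tool jog_arm, never from a script. Its argument "series" is one flat list of numbers, 5 for each row, row after row: the opening, from 0 (shut) to 1 (fully open), then the shift along the tool's x, y, z in cm, then the turn about the tool's z in rad. A call has 1 to 20 rows; each row is the pose to reach, as a shift and turn from the pose commanded when the call began, along the tool's axes at that moment; what a row does not reach only later rows make up. A row lasts 1/10 s, in which the tool goes at most 50 mm and 8.59 degrees, less where a joint would pass 70% of its speed; a pose out of reach is approached as far as the arm can. A call with a gripper value outside its range is refused whole. The fingers move at their own pace and stop on an object; the grip force is fixed at half the most. Time passes only in rows, so rows that repeat a pose let the fingers close. It gives the time, the measured TCP pose, the force and the opening at its end, in the units of the state.
- sensors.read_state(): the state, without advancing time (a new reading comes with each control period).
- eyes.capture(name): name is "side" or "top" or "wrist"; returns the picture (384x512x3 uint8, red, green, blue); there is no depth.
- eyes.camera_params(name): a dict with "mtx" (3x3 intrinsics, pixels), "k1" (the pictures are not rectified: a ray, as slopes to the right and down, at radius r is drawn at 1 + k1 r^2 times it, then the intrinsics apply), "R" (3x3) and "t" (3): a world point X has camera coordinates R X + t. Camera axes: x right, y down, z forward; pixel columns grow to the right and rows downward; lengths in m; the calibration is good to about 2 mm. A picture is of the moment at which its call begins: read the wrist's pose just before it. camera_params takes no time and is no camera call; for the wrist camera it gives the pose at the moment of the call.
- robot.finish_job(): hands the job in, once; it reports no verdict.
The state is a dict: "t": time; "joint_positions": joint angles; "joint_velocities": joint speeds; "joint_efforts": joint torques, N m; "eef_pos": TCP position; "tool_rot": TCP orientation; "contact_force": force on the tool from outside, world axes, zero at the start; "wrist_torque": the same for the moment, N m; "gripper_width": opening from 0.0 (shut) to 1.0 (fully open).
Only numpy, scipy, OpenCV 4.12 (cv2) and the standard library are available. Lean on these libraries where they do the work, as an engineer would, in place of code of your own. Each camera call takes 0.05 s, during which the arm holds its last target. There are 200 camera calls.

## Working session

There is one attempt and no reset: what is moved stays moved. The work goes in short steps, Python scripts to look and compute and a tool call to move; the robot and the scene stay as the last step left them, time stands still between calls to the robot, and variables do not carry over. Pictures are saved under pics/ and viewed, about 8 in all and at most 12, crops included, and the job is handed in when it is done.

Besides the shell and the picture viewer there is one more tool, called after ">>>" as name(argument=value, ...) on one line, values as JSON. jog_arm: Moves the arm, as the interface text tells. Its arguments: {"type":"object","properties":{"series":{"type":"array","items":{"type":"number"}}},"required":["series"]}

```bash
mkdir -p pics; cat > h.py <<'E'
import numpy as np, cv2
from workcell import sensors, eyes, robot
def save(n,f,crop=None,s=1):
    im=eyes.capture(n)
    if crop: x0,y0,x1,y1=crop; im=im[y0:y1,x0:x1]
    if s!=1: im=cv2.resize(im,None,fx=s,fy=s,interpolation=cv2.INTER_CUBIC)
    cv2.imwrite('pics/'+f,im[:,:,::-1])
def ray(P,u,v):
    K=np.array(P['mtx']);R=np.array(P['R']);t=np.array(P['t'])
    d=np.array([(u-K[0,2])/K[0,0],(v-K[1,2])/K[1,1]]);s=d.copy()
    for _ in range(20): s=d/(1+P['k1']*(s@s))
    return -R.T@t, R.T@np.array([s[0],s[1],1])
def atz(P,u,v,z):
    c,d=ray(P,u,v); return c+d*(z-c[2])/d[2]
def proj(P,X):
    K=np.array(P['mtx']);c=np.array(P['R'])@X+np.array(P['t']);s=c[:2]/c[2];s=s*(1+P['k1']*(s@s))
    return K[0,0]*s[0]+K[0,2],K[1,1]*s[1]+K[1,2]
E
python3 - <<'E'
from h import *
print(sensors.read_state())
a=eyes.capture('top');b=eyes.capture('side')
cv2.imwrite('pics/t.png',cv2.resize(a,(800,600))[:,:,::-1]);cv2.imwrite('pics/s.png',cv2.resize(b,(800,600))[:,:,::-1])
for n in('top','side'):
    P=eyes.camera_params(n);print(n,P,-np.array(P['R']).T@np.array(P['t']))
E
```

```text
{'t': 0.0, 'joint_positions': array([ 1.23525763e+00,  9.18692242e-02,  1.23190928e+00, -4.59769916e-06,
        1.81977197e+00, -5.67156415e-02]), 'joint_velocities': array([-0.00147704,  0.00013084,  0.00022499, -0.00131627, -0.00211439,
        0.00056834]), 'joint_efforts': array([ 9.44313410e-05, -4.58732235e+01, -4.18021882e+01, -1.77819115e-04,
        1.19476966e-02, -4.56292156e-06]), 'eef_pos': array([0.16503992, 0.5765177 , 0.20723148]), 'tool_rot': array([ 7.98506173e-01,  6.01985825e-01, -8.12575615e-04,  5.45887686e-04]), 'contact_force': array([ 0.14272001, -0.08321721, -0.54919773]), 'wrist_torque': array([ 0.02244014, -0.02555153, -0.02499276]), 'gripper_width': 0.9952546430147007}
top {'mtx': array([[404.4683707 ,   0.        , 259.88015819],
       [  0.        , 404.4683707 , 194.49423119],
       [  0.        ,   0.        ,   1.        ]]), 'k1': -0.0622526233921197, 'R': array([[-0.09231375, -0.99571127, -0.00610174],
       [-0.97493126,  0.09162974, -0.20276347],
       [ 0.20245297, -0.01276908, -0.97920873]]), 't': array([0.11633332, 0.50221068, 1.40307375])} [0.21630361 0.08773291 1.47644189]
side {'mtx': array([[397.77534422,   0.        , 259.44820851],
       [  0.        , 397.77534422, 191.31017909],
       [  0.        ,   0.        ,   1.        ]]), 'k1': -0.012112525386859892, 'R': array([[ 0.85902677,  0.51192599,  0.00218886],
       [ 0.34524981, -0.57617168, -0.74082978],
       [-0.37798886,  0.63714831, -0.67168925]]), 't': array([-0.45043734, -0.00310381,  1.38618347])} [ 0.91197124 -0.6544022   0.92977108]
```

View pics/t.png

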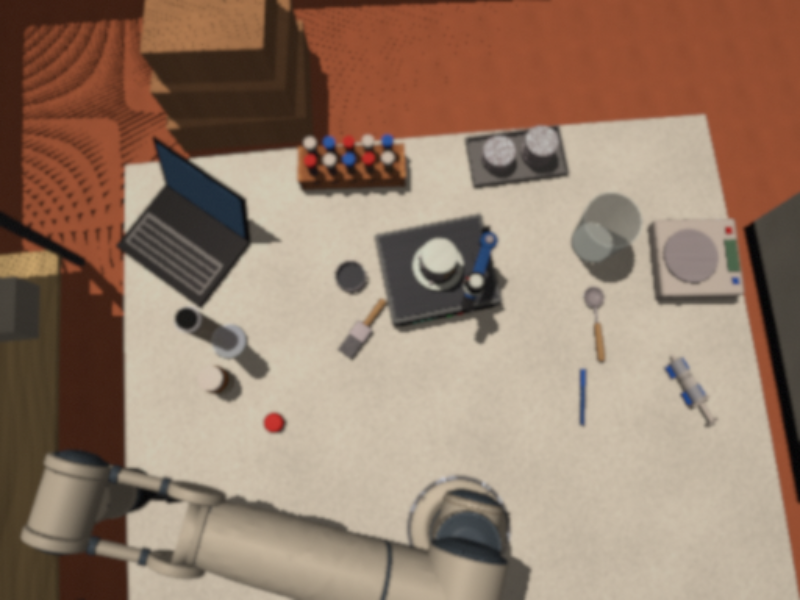

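View pics/s.png

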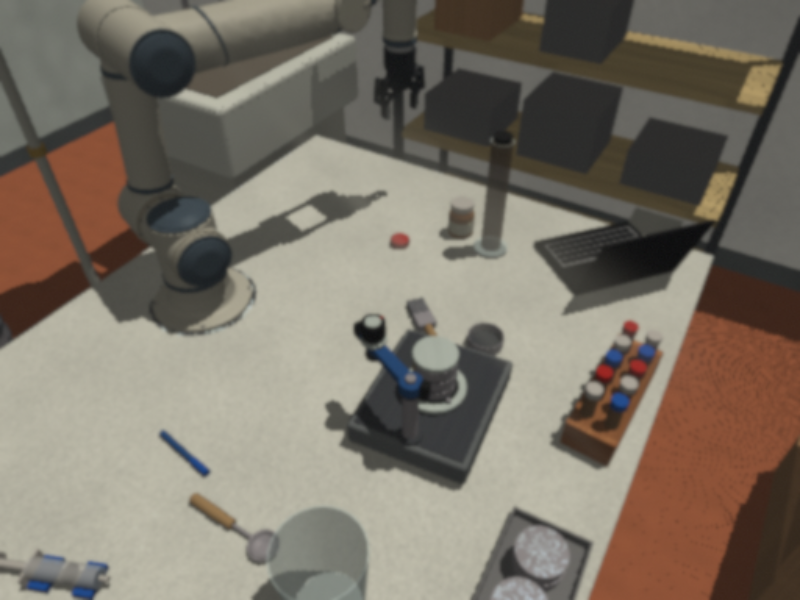

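The shaker lies at about (438,270) in the top picture. The post is at about (489,240), and the bridge points towards the robot with its knob at about (476,283). Next I'll look at enlarged crops.

```bash
python3 - <<'E'
from h import *
a=eyes.capture('top')[130:220,230:330];b=eyes.capture('side')[190:310,215:335]
a=cv2.resize(a,(660,594),interpolation=cv2.INTER_CUBIC);cv2.imwrite('pics/t2.png',a[:,:,::-1])
b=cv2.resize(b,(600,600),interpolation=cv2.INTER_CUBIC);cv2.imwrite('pics/s2.png',b[:,:,::-1])
E
```

```text
(no output)
```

View pics/t2.png

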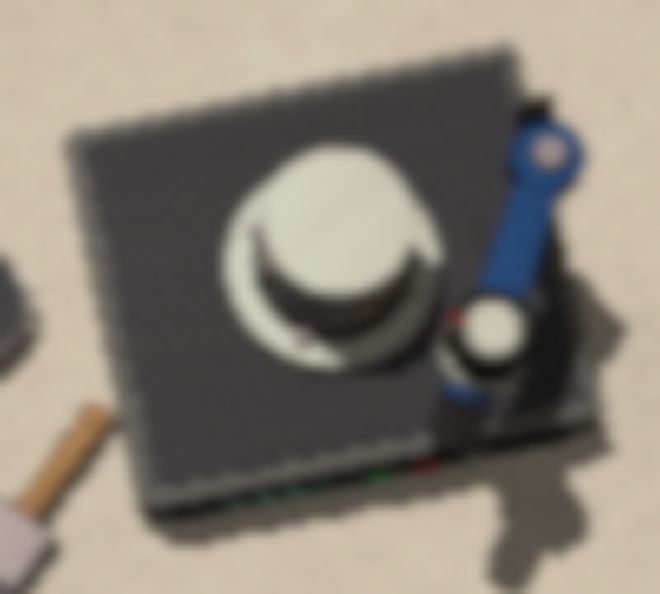

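View pics/s2.png

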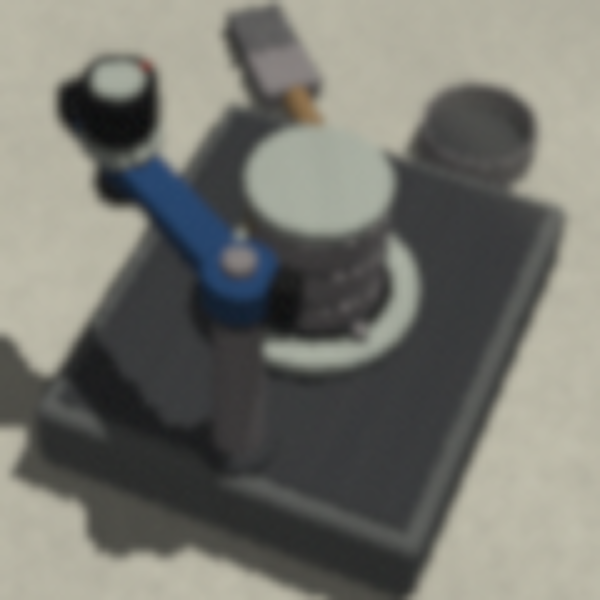

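The top crop shows the knob top at (495,330), the post cap at (550,152), and the housing corners at (72,138), (512,50) and (148,500). The side crop shows the knob top at (117,80), the post cap at (240,260), and the housing corners at (560,212), (412,548) and (45,408).

```bash
python3 - <<'E'
from h import *
T=eyes.camera_params('top');S=eyes.camera_params('side')
t=lambda x,y,z:atz(T,230+x/6.6-.4,130+y/6.6-.4,z)[:2].round(4)
s=lambda x,y,z:atz(S,215+x/5-.4,190+y/5-.4,z)[:2].round(4)
print('knob',t(495,330,.241),s(117,80,.241));print('post',t(550,152,.2),s(240,260,.2))
print('corT',[t(*p,.06) for p in((72,138),(512,50),(148,500))])
print('corS',[s(*p,.06) for p in((238,108),(560,212),(412,548),(45,408))])
print('lid',t(338,220,.16),s(319,180,.16))
E
```

```text
knob [ 0.5062 -0.0728] [ 0.5058 -0.0737]
post [ 0.6042 -0.1161] [ 0.5997 -0.1125]
corT [array([0.6796, 0.1247]), array([ 0.7079, -0.1244]), array([0.4725, 0.1007])]
corS [array([0.4766, 0.0965]), array([0.682 , 0.1193]), array([ 0.7096, -0.127 ]), array([ 0.5028, -0.1508])]
lid [ 0.5903 -0.0099] [ 0.5903 -0.014 ]
```

>>> jog_arm(series=[0,-56.3,45.6,-5.5,1.73,0,-56.3,45.6,-5.5,1.73,0,-56.3,45.6,-5.5,1.73,0,-56.3,45.6,-5.5,1.73,0,-56.3,45.6,-5.5,1.73,0,-56.3,45.6,-5.5,1.73,0,-56.3,45.6,-5.5,1.73,0,-56.3,45.6,-5.5,1.73,0,-56.3,45.6,-5.5,1.73,0,-56.3,45.6,-5.5,1.73,0,-56.3,45.6,-5.5,1.73,0,-56.3,45.6,-5.5,1.73,0,-56.3,45.6,-5.5,1.73,0,-56.3,45.6,-5.5,1.73,0,-56.3,45.6,-5.5,1.73,0,-56.3,45.6,-5.5,1.73,0,-56.3,45.6,-5.5,1.73,0,-56.3,45.6,-5.5,1.73,0,-56.3,45.6,-5.5,1.73,0,-56.3,45.6,-5.5,1.73])

```text
t: 2.2
eef_pos: [0.4484, -0.0889, 0.2637]
tool_rot: [0.976, -0.216, 0.0, -0.0]
contact_force: [0.1, 0.2, 0.8]
gripper_width: 0.003
```

```bash
cat >> h.py <<'E'
def st():
    s=sensors.read_state();x,y,z,w=s['tool_rot'];a=np.arctan2(2*(x*y+z*w),1-2*(y*y+z*z))
    print('t %.1f'%s['t'],'eef',s['eef_pos'].round(4),'xang %.3f'%a,'q',s['joint_positions'].round(2),'F',s['contact_force'].round(2),'M',s['wrist_torque'].round(3),'g %.2f'%s['gripper_width'])
    return s,a
def rel(targets):
    from scipy.spatial.transform import Rotation as Ro
    s,a=st();R=Ro.from_quat(s['tool_rot'])
    for X,b in targets: print((100*R.inv().apply(np.array(X)-s['eef_pos'])).round(2), round(a-b,3))
PO=np.array([.6033,-.1183])
def push(phi,off,r=.152,z=.183):
    e=np.array([np.cos(phi),np.sin(phi)]);m=np.array([e[1],-e[0]]);p=PO+r*e-off*m
    return (np.array([*p,z]),phi-np.pi)
E
python3 - <<'E'
from h import *
save('wrist','w1.png')
rel([push(2.706,.040),push(2.706,.026)])
E
```

```text
t 2.2 eef [ 0.4485 -0.0891  0.2637] xang -0.436 q [-0.27 -0.27  1.47  0.    1.94  0.17] F [ 0.1  -0.17 -0.1 ] M [0.031 0.012 0.006] g -0.00
[0.07 0.12 8.07] -0.001
[ 0.06 -1.28  8.07] -0.001
```

View pics/w1.png

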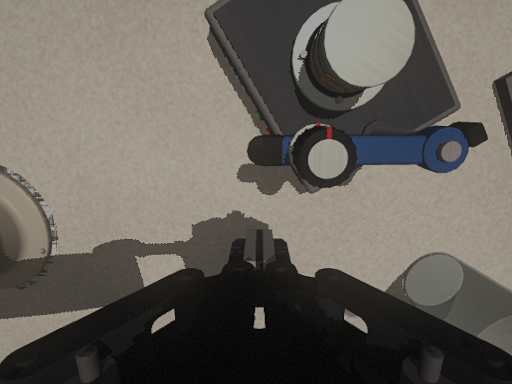

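The fingertips (260,245) stand beside the nose (264,150), and the bar lies parallel to tool x, as planned. I'll go down now.

>>> jog_arm(series=[0,0.1,0.1,4,0,0,0.1,0.1,8.1,0,0,0.1,0.1,8.1,0,0,0.1,0.1,8.1,0])

```text
t: 2.65
eef_pos: [0.4487, -0.0908, 0.1828]
tool_rot: [0.976, -0.217, -0.0, -0.0]
contact_force: [-0.5, -0.2, 1.0]
gripper_width: 0.001
```

```bash
python3 - <<'E'
from h import *
P=eyes.camera_params('wrist');print('now')
rel([push(2.706,.040),push(2.706,.026)]+[push(p,.024) for p in np.linspace(2.65,1.80,18)])
E
```

```text
now
t 2.6 eef [ 0.4487 -0.0908  0.1828] xang -0.437 q [-0.27 -0.3   1.64  0.    1.8   0.16] F [-0.54 -0.21  0.99] M [-0.026 -0.041  0.007] g 0.00
[-0.03 -0.03 -0.02] -0.002
[-0.03 -1.43 -0.02] -0.002
[-0.14 -2.49 -0.02] 0.054
[-0.2  -3.25 -0.02] 0.104
[-0.22 -4.02 -0.02] 0.154
[-0.21 -4.79 -0.02] 0.204
[-0.15 -5.56 -0.02] 0.254
[-0.06 -6.32 -0.02] 0.304
[ 0.07 -7.08 -0.02] 0.354
[ 0.24 -7.83 -0.02] 0.404
[ 0.45 -8.57 -0.02] 0.454
[ 0.7  -9.3  -0.02] 0.504
[  0.98 -10.02  -0.02] 0.554
[  1.29 -10.72  -0.02] 0.604
[  1.64 -11.41  -0.02] 0.654
[  2.03 -12.07  -0.02] 0.704
[  2.44 -12.72  -0.02] 0.754
[  2.89 -13.34  -0.02] 0.804
[  3.37 -13.95  -0.02] 0.854
[  3.88 -14.52  -0.02] 0.904
```

>>> jog_arm(series=[0,0,-0.5,0,0,0,0,-1.0,0,0,0,0,-1.4,0,0,0,-0.05,-1.75,0,0.02,0,-0.1,-2.1,0,0.03,0,-0.14,-2.49,0,0.05,0,-0.17,-2.9,0,0.08,0,-0.2,-3.25,0,0.1,0,-0.21,-3.65,0,0.13,0,-0.22,-4.0,0,0.15,0,-0.22,-4.4,0,0.18,0,-0.21,-4.8,0,0.2])

```text
t: 3.85
eef_pos: [0.4676, -0.0466, 0.1823]
tool_rot: [0.949, -0.314, -0.0, 0.0]
contact_force: [0.5, -0.4, 0.1]
gripper_width: 0.002
```

```bash
python3 - <<'E'
from h import *
save('wrist','w2.png')
rel([push(p,.024) for p in np.linspace(2.45,1.80,14)])
E
```

```text
t 3.9 eef [ 0.4678 -0.0462  0.1823] xang -0.640 q [-0.17 -0.26  1.61  0.    1.79  0.47] F [-0.41  1.22 -0.2 ] M [0.051 0.035 0.009] g 0.00
[-0.13 -0.69 -0.07] 0.052
[-0.19 -1.46 -0.07] 0.102
[-0.21 -2.23 -0.07] 0.152
[-0.2  -3.   -0.07] 0.202
[-0.14 -3.77 -0.07] 0.252
[-0.05 -4.53 -0.07] 0.302
[ 0.08 -5.29 -0.07] 0.352
[ 0.25 -6.04 -0.07] 0.402
[ 0.45 -6.78 -0.07] 0.452
[ 0.7  -7.51 -0.06] 0.502
[ 0.98 -8.23 -0.06] 0.552
[ 1.29 -8.93 -0.06] 0.602
[ 1.64 -9.62 -0.06] 0.652
[  2.02 -10.28  -0.06] 0.702
```

View pics/w2.png

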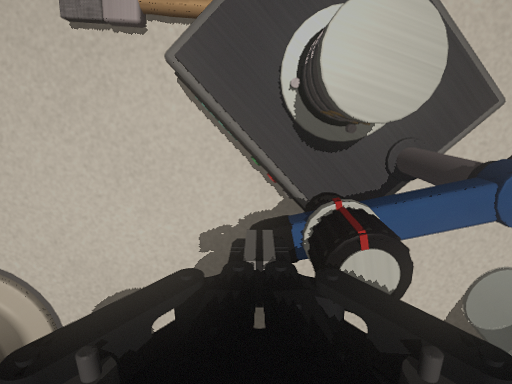

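```bash
python3 - <<'E'
from h import *
P=eyes.camera_params('wrist');print(-P['R'].T@P['t'])
k=atz(P,371,270,.241);print('knob',k)
print('bar top edges',[atz(P,u,v,.198).round(4) for u,v in((410,195),(497,178),(415,238),(497,223))])
print('post on housing',atz(P,405,158,.06))
print('tip proj',[proj(P,np.array([.4678,-.0462,.1823]))])
for phi in (2.5,2.6,2.7):
  e=np.array([np.cos(phi),np.sin(phi)])
  print(phi,'knobtop',proj(P,np.array([*(PO+.105*e),.241])),'nose',proj(P,np.array([*(PO+.148*e),.198])),'post60',proj(P,np.array([*PO,.06])))
E
```

```text
[0.50780576 0.00882193 0.34815553]
knob [ 0.50816771 -0.06941225  0.241     ]
bar top edges [array([ 0.5488, -0.074 ,  0.198 ]), array([ 0.5918, -0.094 ,  0.198 ]), array([ 0.5389, -0.0983,  0.198 ]), array([ 0.5811, -0.1184,  0.198 ])]
post on housing [ 0.60108059 -0.11268147  0.06      ]
tip proj [(np.float64(259.9559928088346), np.float64(228.61512829091907))]
2.5 knobtop (np.float64(377.0558651668602), np.float64(230.5554170874214)) nose (np.float64(267.05995466470614), np.float64(199.67831552334434)) post60 (np.float64(409.5924263856541), np.float64(161.15762345612995))
2.6 knobtop (np.float64(375.37195370076336), np.float64(254.22420696527766)) nose (np.float64(268.09795002338814), np.float64(225.1020123670734)) post60 (np.float64(409.5924263856541), np.float64(161.15762345612995))
2.7 knobtop (np.float64(376.2198554568817), np.float64(276.5182536359204)) nose (np.float64(271.6615337319112), np.float64(249.04092876920922)) post60 (np.float64(409.5924263856541), np.float64(161.15762345612995))
```

```bash
python3 - <<'E'
from h import *
a=cv2.imread('pics/w2.png')[170:300,190:350]
a=(255*(a/255.)**.45).astype('uint8');cv2.imwrite('pics/w2c.png',cv2.resize(a,None,fx=4.5,fy=4.5,interpolation=cv2.INTER_CUBIC))
E
```

```text
(no output)
```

View pics/w2c.png

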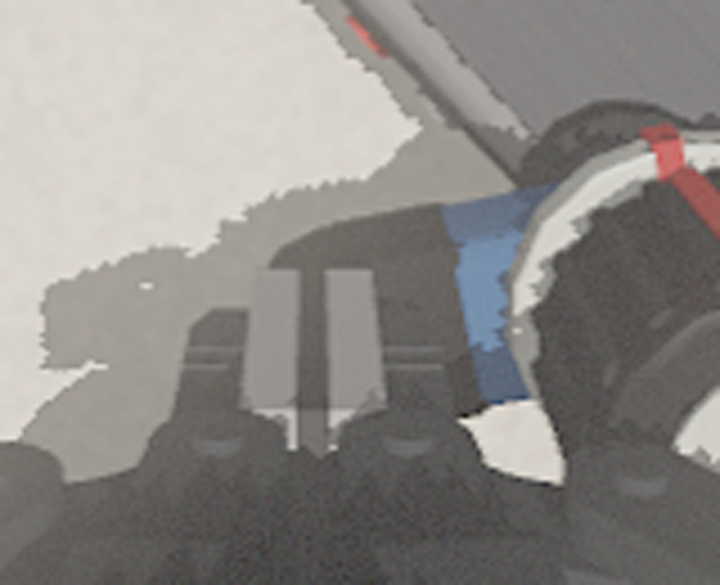

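```bash
python3 - <<'E'
from h import *
P=eyes.camera_params('wrist');s,a=st()
X=np.array([np.cos(a),np.sin(a),0]);Y=np.array([np.sin(a),-np.cos(a),0]);t=s['eef_pos']
for y in(0,-.006,-.011):
  for h in (0,.008,.016,.024): print(y,h,np.round(proj(P,t+y*Y+np.array([0,0,h])),1))
S=eyes.camera_params('side');u,v=map(int,proj(S,t));print(u,v)
a=eyes.capture('side')[v-50:v+30,u-50:u+60];a=(255*(a/255.)**.6).astype('uint8')
cv2.imwrite('pics/s3.png',cv2.resize(a,None,fx=7,fy=7,interpolation=cv2.INTER_CUBIC)[:,:,::-1])
E
```

```text
t 3.9 eef [ 0.4678 -0.0462  0.1823] xang -0.640 q [-0.17 -0.26  1.61  0.    1.79  0.47] F [-0.41  1.22 -0.2 ] M [0.051 0.035 0.009] g 0.00
0 0 [259.9 228.6]
0 0.008 [260.  233.8]
0 0.016 [260.  239.4]
0 0.024 [260.1 245.6]
-0.006 0 [259.9 219.5]
-0.006 0.008 [260.  224.3]
-0.006 0.016 [260.  229.5]
-0.006 0.024 [260.1 235.3]
-0.011 0 [260.  211.7]
-0.011 0.008 [260.  216.2]
-0.011 0.016 [260.1 221.1]
-0.011 0.024 [260.1 226.5]
232 210
```

View pics/s3.png

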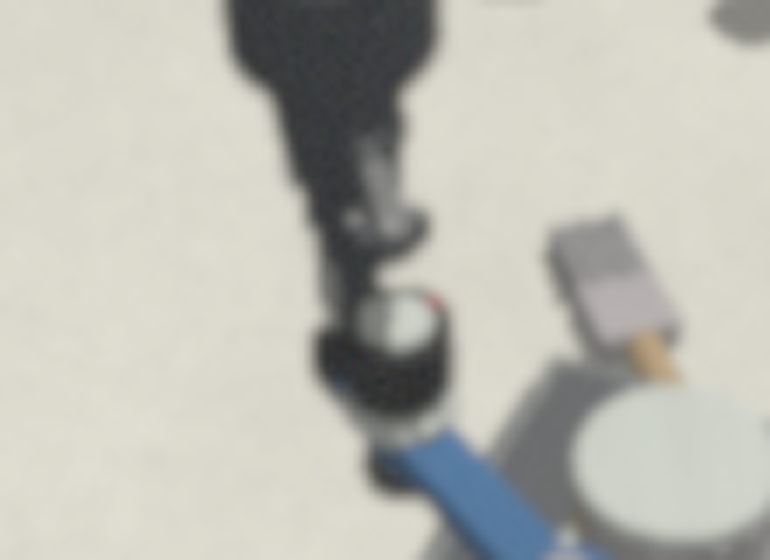

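The fingers are sliding over the nose: their ends sit higher than the TCP. I'll back off and push with the inner finger of the opened gripper instead. That puts the gripper's body outside the knob and lets me go lower.

```bash
python3 - <<'E'
from h import *
rel([push(2.67,.045,.202,.22),push(2.67,.045,.202,.155)])
E
```

```text
t 4.0 eef [ 0.4677 -0.0465  0.1823] xang -0.638 q [-0.17 -0.26  1.61  0.    1.79  0.47] F [-0.96  0.47  0.16] M [0.026 0.03  0.056] g -0.00
[-4.    5.48 -3.77] -0.166
[-4.    5.48  2.73] -0.166
```

>>> jog_arm(series=[0,0,0,-3,0,0,0,0,-3.8,0,0,-4,5.5,-3.8,-0.17,0,-4,5.5,-3.8,-0.17,1,-4,5.5,-3.8,-0.17,1,-4,5.5,-3.8,-0.17,1,-4,5.5,-3.8,-0.17,1,-4,5.5,-3.8,-0.17,1,-4,5.5,0,-0.17,1,-4,5.5,2.7,-0.17,1,-4,5.5,2.7,-0.17,1,-4,5.5,2.7,-0.17])

```text
t: 5.15
eef_pos: [0.4027, -0.0671, 0.1557]
tool_rot: [0.973, -0.232, -0.0, -0.0]
contact_force: [-0.3, 0.4, 0.9]
gripper_width: 0.999
```

```bash
python3 - <<'E'
from h import *
save('wrist','w3.png');P=eyes.camera_params('wrist')
rel([push(2.67,.03,.202,.155)]+[push(p,.024,.202,.155) for p in np.linspace(2.65,1.80,18)])
E
```

```text
t 5.2 eef [ 0.4032 -0.0672  0.1568] xang -0.468 q [-0.25 -0.44  1.79  0.    1.79  0.22] F [-0.33  0.05  0.34] M [-0.011 -0.002  0.003] g 1.00
[-0.05 -1.54  0.18] 0.004
[-0.09 -2.54  0.18] 0.024
[-0.16 -3.56  0.18] 0.074
[-0.18 -4.57  0.18] 0.124
[-0.15 -5.59  0.18] 0.174
[-0.07 -6.6   0.18] 0.224
[ 0.06 -7.61  0.18] 0.274
[ 0.24 -8.61  0.18] 0.324
[ 0.48 -9.6   0.18] 0.374
[  0.76 -10.58   0.19] 0.424
[  1.09 -11.54   0.19] 0.474
[  1.47 -12.49   0.19] 0.524
[  1.89 -13.41   0.19] 0.574
[  2.36 -14.31   0.19] 0.624
[  2.88 -15.19   0.19] 0.674
[  3.43 -16.04   0.19] 0.724
[  4.03 -16.86   0.19] 0.774
[  4.67 -17.65   0.19] 0.824
[  5.35 -18.41   0.19] 0.874
```

View pics/w3.png

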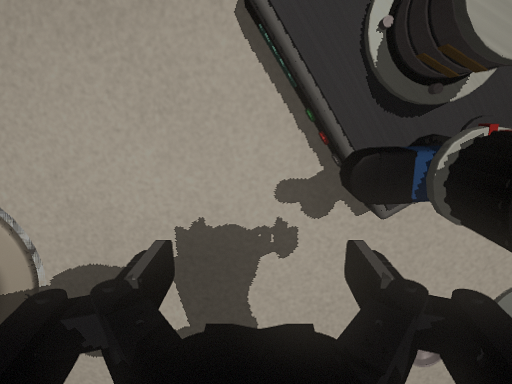

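The right finger (about (370,245)) is now just behind the round nose (about (375,175)) with the knob clear of it. Pushing along the arc.

>>> jog_arm(series=[1,0,-0.6,0.1,0,1,0,-1.1,0.1,0,1,-0.05,-1.5,0.1,0.01,1,-0.07,-2.0,0.1,0.02,1,-0.09,-2.5,0.1,0.03,1,-0.13,-3.0,0.1,0.05,1,-0.16,-3.5,0.1,0.07,1,-0.17,-4.0,0.1,0.1,1,-0.18,-4.5,0.1,0.12,1,-0.17,-5.0,0.1,0.15,1,-0.15,-5.5,0.1,0.17])

```text
t: 6.3
eef_pos: [0.4259, -0.0172, 0.1546]
tool_rot: [0.949, -0.314, -0.0, 0.0]
contact_force: [-2.5, -0.6, 1.3]
gripper_width: 0.998
```

```bash
python3 - <<'E'
from h import *
save('wrist','w4.png');P=eyes.camera_params('wrist')
for phi in (2.47,2.57,2.67):
  e=np.array([np.cos(phi),np.sin(phi)])
  print(phi,'knobtop',proj(P,np.array([*(PO+.105*e),.241])),'nose',proj(P,np.array([*(PO+.148*e),.198])))
rel([push(p,.024,.202,.155) for p in np.linspace(2.45,1.80,14)])
E
```

```text
2.47 knobtop (np.float64(573.8863750365887), np.float64(251.95619483605088)) nose (np.float64(382.7889561675423), np.float64(205.77580995765473))
2.57 knobtop (np.float64(564.7321783680059), np.float64(281.5526514935507)) nose (np.float64(379.5864292417491), np.float64(236.32962990679005))
2.67 knobtop (np.float64(559.0125979752272), np.float64(309.0755929880583)) nose (np.float64(379.61873908214346), np.float64(264.85537900355325))
t 6.3 eef [ 0.4263 -0.0166  0.1545] xang -0.640 q [-0.12 -0.39  1.76  0.    1.77  0.52] F [-1.14 -0.24  0.26] M [-0.049  0.068 -0.029] g 1.01
[-0.03 -1.06 -0.05] 0.052
[-0.07 -2.07 -0.05] 0.102
[-0.06 -3.09 -0.05] 0.152
[-0.   -4.11 -0.05] 0.202
[ 0.11 -5.12 -0.05] 0.252
[ 0.27 -6.12 -0.05] 0.302
[ 0.48 -7.12 -0.05] 0.352
[ 0.74 -8.1  -0.05] 0.402
[ 1.05 -9.07 -0.05] 0.452
[  1.4  -10.02  -0.05] 0.502
[  1.81 -10.96  -0.05] 0.552
[  2.26 -11.87  -0.05] 0.602
[  2.75 -12.76  -0.05] 0.652
[  3.29 -13.62  -0.05] 0.702
```

View pics/w4.png

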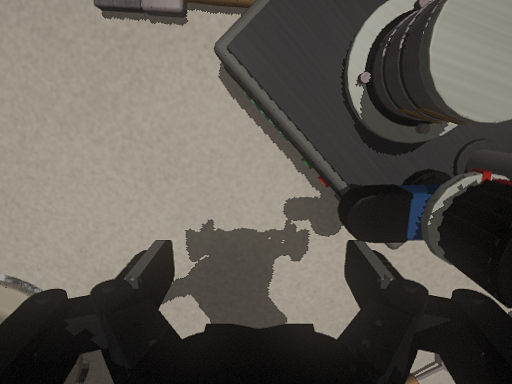

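The bridge is following the finger: the nose at (375,213) matches phi of about 2.49, with about 2.5 N. Continuing.

>>> jog_arm(series=[1,-0.02,-0.5,0,0.03,1,-0.03,-1.06,0,0.05,1,-0.05,-1.56,0,0.08,1,-0.07,-2.07,0,0.1,1,-0.07,-2.58,0,0.13,1,-0.06,-3.09,0,0.15,1,-0.03,-3.6,0,0.18,1,0,-4.11,0,0.2,1,0.05,-4.61,0,0.23,1,0.11,-5.12,0,0.25,1,0.18,-5.62,0,0.28,1,0.27,-6.12,0,0.3,1,0.37,-6.62,0,0.33,1,0.48,-7.12,0,0.35,1,0.6,-7.61,0,0.38,1,0.74,-8.1,0,0.4,1,0.89,-8.58,0,0.43,1,1.05,-9.07,0,0.45,1,1.22,-9.55,0,0.48,1,1.4,-10.02,0,0.5])

```text
t: 8.35
eef_pos: [0.4973, 0.055, 0.1542]
tool_rot: [0.842, -0.539, -0.0, 0.0]
contact_force: [-3.6, 0.4, -0.9]
gripper_width: 0.999
```

```bash
python3 - <<'E'
from h import *
rel([push(p,.024,.202,.155) for p in np.arange(1.95,1.65,-.025)])
E
```

```text
t 8.3 eef [0.4973 0.055  0.1542] xang -1.139 q [ 0.04 -0.18  1.59  0.    1.73  1.18] F [-3.62  0.38 -0.93] M [ 0.119  0.397 -0.097] g 1.00
[-0.12 -1.04 -0.08] 0.053
[-0.15 -1.55 -0.08] 0.078
[-0.16 -2.05 -0.08] 0.103
[-0.16 -2.56 -0.08] 0.128
[-0.15 -3.07 -0.08] 0.153
[-0.13 -3.58 -0.08] 0.178
[-0.09 -4.09 -0.08] 0.203
[-0.04 -4.59 -0.08] 0.228
[ 0.02 -5.1  -0.08] 0.253
[ 0.09 -5.6  -0.08] 0.278
[ 0.18 -6.1  -0.08] 0.303
[ 0.28 -6.6  -0.08] 0.328
[ 0.39 -7.1  -0.08] 0.353
```

>>> jog_arm(series=[1,-0.06,-0.5,0,0.03,1,-0.12,-1.04,0,0.05,1,-0.15,-1.55,0,0.08,1,-0.16,-2.05,0,0.1,1,-0.16,-2.56,0,0.13,1,-0.15,-3.07,0,0.15,1,-0.13,-3.58,0,0.18,1,-0.09,-4.0,0,0.2,1,-0.06,-4.3,0,0.22,1,-0.04,-4.6,0,0.23,1,-0.01,-4.8,0,0.24,1,0.02,-5.0,0,0.25])

```text
t: 9.55
eef_pos: [0.5426, 0.0756, 0.1543]
tool_rot: [0.769, -0.64, -0.0, 0.0]
contact_force: [-2.5, 0.1, -1.0]
gripper_width: 1.0
```

>>> jog_arm(series=[1,0.03,-0.15,0,0.01,1,0.05,-0.3,0,0.02,1,0.07,-0.45,0,0.02])

```text
t: 9.85
eef_pos: [0.5472, 0.0757, 0.1545]
tool_rot: [0.762, -0.647, 0.0, -0.0]
contact_force: [-1.9, 1.1, -0.3]
gripper_width: 0.997
```

>>> jog_arm(series=[1,0.02,-0.15,0,0.01,1,0.04,-0.3,0,0.01])

```text
t: 10.05
eef_pos: [0.5502, 0.0757, 0.1545]
tool_rot: [0.759, -0.651, 0.0, -0.0]
contact_force: [-3.0, 2.9, 0.1]
gripper_width: 1.0
```

>>> jog_arm(series=[1,0.02,-0.1,0,0.01,1,0.02,-0.2,0,0.01,1,0.03,-0.3,0,0.02])

```text
t: 10.35
eef_pos: [0.5532, 0.076, 0.1545]
tool_rot: [0.752, -0.659, 0.0, -0.0]
contact_force: [-3.4, 1.7, 0.2]
gripper_width: 1.0
```

>>> jog_arm(series=[1,0.02,-0.1,0,0.0,1,0.02,-0.2,0,0.0])

```text
t: 10.55
eef_pos: [0.5552, 0.076, 0.1545]
tool_rot: [0.752, -0.659, 0.0, -0.0]
contact_force: [-3.7, 2.4, -0.6]
gripper_width: 0.998
```

>>> jog_arm(series=[1,0.01,-0.1,0,0.0,1,0.01,-0.1,0,0.0])

```text
t: 10.75
eef_pos: [0.5559, 0.076, 0.1545]
tool_rot: [0.752, -0.659, -0.0, 0.0]
contact_force: [-4.9, 2.0, 0.4]
gripper_width: 0.997
```

>>> jog_arm(series=[1,0.01,-0.1,0,0.0,1,0.01,-0.1,0,0.0])

```text
t: 10.95
eef_pos: [0.556, 0.0761, 0.1544]
tool_rot: [0.752, -0.659, -0.001, 0.001]
contact_force: [-8.6, 2.1, 2.6]
gripper_width: 0.994
```

>>> jog_arm(series=[1,0.01,-0.1,0,0.0,1,0.01,-0.1,0,0.0])

```text
t: 11.15
eef_pos: [0.5561, 0.0762, 0.1544]
tool_rot: [0.752, -0.659, -0.002, 0.002]
contact_force: [-12.5, 3.3, 3.4]
gripper_width: 1.0
```

The bridge is on its stop: the tool stopped advancing and the force rose to 12.5 N. Backing off and lifting, then working out where the finger ends really are from picture w3.

>>> jog_arm(series=[1,0,0.5,0,0,1,0,2.5,0,0,1,0,4,0,0,1,0,4,-4,0,1,0,4,-9,0,1,0,4,-13,0,1,0,4,-13,0])

```text
t: 11.85
eef_pos: [0.5205, 0.0702, 0.2924]
tool_rot: [0.752, -0.659, 0.005, -0.005]
contact_force: [-0.2, -0.5, 0.4]
gripper_width: 0.995
```

```bash
python3 - <<'E'
from h import *
from scipy.optimize import least_squares
P=eyes.camera_params('wrist');s,a=st()
X=np.array([np.cos(a),np.sin(a),0]);Y=np.array([np.sin(a),-np.cos(a),0]);t=s['eef_pos']
f=lambda p:np.concatenate([np.array(proj(P,t+sx*.0425*X+p[0]*Y+np.array([0,0,p[1]])))-m for sx,m in((1,(347,240)),(-1,(172,240)))])
r=least_squares(f,[-.01,.01]);print('y,h',r.x,r.fun, 'flip',least_squares(lambda p:np.concatenate([np.array(proj(P,t+sx*.0425*X+p[0]*Y+np.array([0,0,p[1]])))-m for sx,m in((-1,(347,240)),(1,(172,240)))]),[-.01,.01]).fun)
phi=1.684;k=PO+.105*np.array([np.cos(phi),np.sin(phi)]);print(k, -P['R'].T@P['t'])
cv2.imwrite('pics/w5.png',eyes.capture('wrist')[:,:,::-1])
rel([([*k,.28],2.28)])
E
```

```text
t 11.8 eef [0.5205 0.0702 0.2924] xang -1.439 q [ 0.07 -0.09  1.26 -0.    1.96  1.51] F [-0.23 -0.54  0.37] M [-0.008  0.012 -0.005] g 0.99
y,h [-0.008294    0.03731816] [ 0.30661114  0.05228995  0.31680867 -0.05161861] flip [-8.86802289e+01 -1.13074577e-03  8.63198199e+01 -1.13071493e-03]
[ 0.59143899 -0.01397207] [0.58507445 0.07957827 0.45914219]
t 11.9 eef [0.52   0.0702 0.2889] xang -1.439 q [ 0.07 -0.09  1.27 -0.    1.95  1.51] F [ 0.24  0.87 -0.31] M [ 0.04  -0.06  -0.011] g 1.00
[ 9.29 -5.96  0.96] -3.719
```

>>> jog_arm(series=[1,9.3,-6,-1,-3.72,1,9.3,-6,-1,-3.72,1,9.3,-6,-1,-3.72,1,9.3,-6,-1,-3.72,1,9.3,-6,-1,-3.72,1,9.3,-6,-1,-3.72,1,9.3,-6,-1,-3.72,1,9.3,-6,-1,-3.72,1,9.3,-6,-1,-3.72,1,9.3,-6,-1,-3.72,1,9.3,-6,-1,-3.72,1,9.3,-6,-1,-3.72,1,9.3,-6,-1,-3.72])

```text
t: 13.2
eef_pos: [0.5576, -0.1232, 0.2856]
tool_rot: [-0.103, 0.994, 0.024, 0.014]
contact_force: [-0.2, -0.5, -0.1]
gripper_width: 1.001
```

```bash
cat >> h.py <<'E'
def disc(f,k=(.5914,-.014),z=.241):
    P=eyes.camera_params('wrist');im=eyes.capture('wrist');cv2.imwrite('pics/'+f,im[:,:,::-1])
    u0,v0=proj(P,np.array([*k,z]));g=cv2.cvtColor(im,cv2.COLOR_RGB2GRAY)
    n,l,stt,c=cv2.connectedComponentsWithStats((g>100).astype('uint8'),connectivity=4)
    print('pred',u0,v0)
    for i in range(1,n):
        if stt[i,4]>150 and np.hypot(*(c[i]-[u0,v0]))<60: print('area',stt[i],'c',c[i].round(1),'xy',atz(P,*c[i],z).round(4))
E
python3 - <<'E'
from h import *
st();disc('w6.png')
E
```

```text
t 13.2 eef [ 0.5576 -0.1232  0.2856] xang -2.935 q [-0.31  0.03  1.16  0.06  1.95  2.64] F [-0.22 -0.52 -0.05] M [-0.029  0.045  0.011] g 1.00
pred 197.09005226490046 308.98829283111945
area [183 237  17  46 501] c [191.5 257.9] xy [ 0.603 -0.064  0.241]
area [232 264  18  25 229] c [240.4 276.1] xy [ 0.5604 -0.0561  0.241 ]
area [159 292  38  47 741] c [174.6 314.1] xy [ 0.6104 -0.0036  0.241 ]
area [ 226  298   64   31 1113] c [251.8 314.4] xy [ 0.5432 -0.0198  0.241 ]
area [185 302  29  24 550] c [199.1 313.6] xy [ 0.589  -0.0095  0.241 ]
```

The controller took the short way round (−3.72 is more than half a turn) and stopped at the joint limit. I'll undo it in two smaller turns.

>>> jog_arm(series=[1,0,0,-1,-2.5,1,0,0,-1,-2.5,1,0,0,-1,-2.5,1,0,0,-1,-2.5,1,0,0,-1,-2.5,1,0,0,-1,-2.5,1,0,0,-1,-2.5,1,0,0,-1,-2.5,1,0,0,-1,-2.5,1,0,0,-1,-2.5,1,0,0,-1,-2.5,1,0,0,-1,-2.5,1,0,0,-1,-2.5,1,0,0,-1,-2.5,1,0,0,-1,-2.5,1,0,0,-1,-2.5,1,0,0,-1,-2.5])

```text
t: 14.95
eef_pos: [0.5577, -0.1226, 0.296]
tool_rot: [0.977, -0.212, 0.006, -0.027]
contact_force: [-0.3, -0.1, 0.4]
gripper_width: 0.998
```

```bash
python3 - <<'E'
from h import *
rel([([.5914,-.014,.30],2.28)])
E
```

```text
t 14.9 eef [ 0.5577 -0.1226  0.296 ] xang -0.427 q [-0.31  0.04  1.13  0.06  1.97  0.14] F [-0.27 -0.07  0.38] M [-0.034  0.013 -0.046] g 1.00
[ -1.43 -11.29   0.23] -2.707
```

>>> jog_arm(series=[1,-1.4,-11.3,0,-2.4,1,-1.4,-11.3,0,-2.4,1,-1.4,-11.3,0,-2.4,1,-1.4,-11.3,0,-2.4,1,-1.4,-11.3,0,-2.4,1,-1.4,-11.3,0,-2.4,1,-1.4,-11.3,0,-2.4,1,-1.4,-11.3,0,-2.4,1,-1.4,-11.3,0,-2.4,1,-1.4,-11.3,0,-2.4,1,-1.4,-11.3,0,-2.4,1,-1.4,-11.3,0,-2.4,1,-1.4,-11.3,0,-2.4,1,-1.4,-11.3,0,-2.4,1,-1.4,-11.3,0,-2.4,1,-1.4,-11.3,0,-2.4,1,-1.4,-11.3,0,-2.4])

```text
t: 16.65
eef_pos: [0.5922, -0.0142, 0.3025]
tool_rot: [0.553, 0.833, 0.028, -0.004]
contact_force: [0.2, -0.4, 0.2]
gripper_width: 0.999
```

```bash
cat >> h.py <<'E'
def tilt():
    from scipy.spatial.transform import Rotation as Ro
    s=sensors.read_state();print('toolz',Ro.from_quat(s['tool_rot']).apply([0,0,1]).round(4),'q',s['joint_positions'].round(4))
E
python3 - <<'E'
from h import *
tilt();rel([([.5914,-.014,.30],2.28)])
E
```

```text
toolz [ 0.0234  0.0508 -0.9984] q [-0.1142  0.0905  1.0639  0.0577  1.9691 -2.0602]
t 16.6 eef [ 0.5922 -0.0142  0.3025] xang 1.970 q [-0.11  0.09  1.06  0.06  1.97 -2.06] F [ 0.18 -0.37  0.21] M [-0.039 -0.02   0.026] g 1.00
[ 0.05 -0.08  0.25] -0.31
```

>>> jog_arm(series=[1,0,0,0,-1.0,1,0,0,0,-1.0,1,0,0,0,-1.0,1,0,0,0,-1.0,1,0,0,0,-1.0,1,0,0,0,-1.0])

```text
t: 17.25
eef_pos: [0.5917, 0.055, 0.3057]
tool_rot: [0.234, 0.972, 0.018, 0.008]
contact_force: [0.5, -0.0, 0.2]
gripper_width: 0.996
```

```bash
python3 - <<'E'
from h import *
tilt();st()
E
```

```text
toolz [ 0.0241  0.0318 -0.9992] q [ 0.0163  0.0926  1.0554  0.0341  1.9688 -2.6396]
t 17.2 eef [0.5917 0.055  0.3057] xang 2.669 q [ 0.02  0.09  1.06  0.03  1.97 -2.64] F [ 0.51 -0.03  0.22] M [ 0.001  0.03  -0.011] g 1.00
```

>>> jog_arm(series=[1,0,0,0,-1.0,1,0,0,0,-1.0])

```text
t: 17.45
eef_pos: [0.582, 0.1219, 0.3063]
tool_rot: [0.176, 0.984, 0.008, 0.013]
contact_force: [-0.1, 0.6, 0.7]
gripper_width: 0.997
```

```bash
python3 - <<'E'
from h import *
tilt();st()
E
```

```text
toolz [ 0.028   0.0104 -0.9996] q [ 0.1454  0.0913  1.0555  0.0067  1.9655 -2.6397]
t 17.4 eef [0.582  0.1219 0.3063] xang 2.788 q [ 0.15  0.09  1.06  0.01  1.97 -2.64] F [-0.07  0.61  0.65] M [0.01  0.029 0.014] g 1.00
```

>>> jog_arm(series=[1,0,0,0,0.55,1,0,0,0,0.55,1,0,0,0,0.55,1,0,0,0,0.55,1,0,0,0,0.55])

```text
t: 17.95
eef_pos: [0.5822, 0.1194, 0.3064]
tool_rot: [0.438, 0.899, 0.011, 0.01]
contact_force: [-0.1, -0.6, -0.6]
gripper_width: 0.994
```

```bash
python3 - <<'E'
from h import *
tilt();rel([([.5914,-.014,.30],2.24)])
E
```

```text
toolz [ 0.0279  0.0099 -0.9996] q [ 0.1415  0.0909  1.0558  0.0063  1.9659 -2.0899]
t 17.9 eef [0.5822 0.1194 0.3064] xang 2.234 q [ 0.14  0.09  1.06  0.01  1.97 -2.09] F [-0.07 -0.64 -0.57] M [ 0.024 -0.074  0.003] g 0.99
[-11.07  -7.51   0.53] -0.006
```

>>> jog_arm(series=[1,-11.1,-7.5,0.5,0,1,-11.1,-7.5,0.5,0,1,-11.1,-7.5,0.5,0,1,-11.1,-7.5,0.5,0,1,-11.1,-7.5,0.5,0,1,-11.1,-7.5,0.5,0])

```text
t: 18.55
eef_pos: [0.5921, -0.0133, 0.3011]
tool_rot: [0.436, 0.9, 0.011, 0.011]
contact_force: [0.1, 0.5, -1.0]
gripper_width: 0.998
```

```bash
python3 - <<'E'
from h import *
tilt();st();disc('w7.png')
im=cv2.imread('pics/w7.png');cv2.imwrite('pics/w7c.png',cv2.resize(im,(720,540)))
E
```

```text
toolz [ 0.0287  0.0107 -0.9995] q [-0.0879  0.0824  1.0744  0.0142  1.9571 -2.3217]
t 18.6 eef [ 0.5921 -0.0133  0.3011] xang 2.239 q [-0.09  0.08  1.07  0.01  1.96 -2.32] F [ 0.06  0.45 -0.95] M [-0.     0.016 -0.043] g 1.00
pred 258.7022953048813 197.50971575404142
area [279 127  27  51 645] c [294.2 154.7] xy [ 0.5467 -0.0141  0.241 ]
area [225 175  18  24 170] c [234.6 185.8] xy [ 0.5957 -0.0353  0.241 ]
area [248 183  33  31 788] c [264.1 198.4] xy [ 0.5893 -0.0101  0.241 ]
```

View pics/w7c.png

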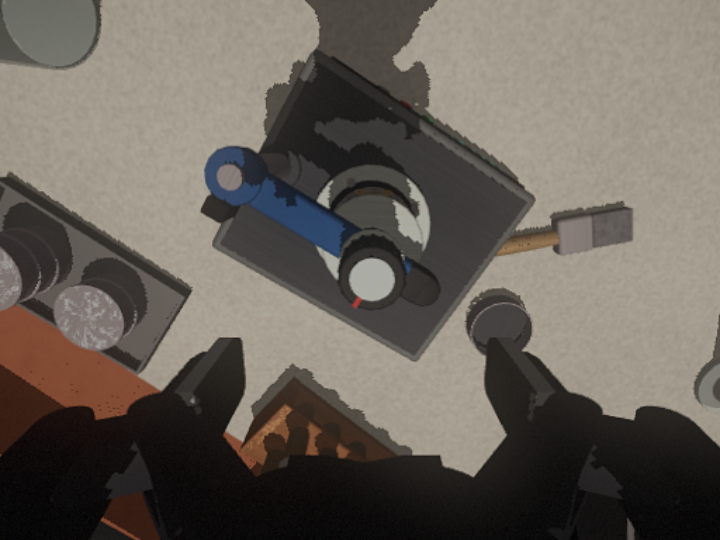

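The knob disc is at (371,279). Both wrist pictures give its centre as (0.589,-0.010), which fits the lid centre. Centring on it and going down.

```bash
python3 - <<'E'
from h import *
rel([([.5904,-.0105,.23],2.24),([.5904,-.0105,.201],2.24)])
E
```

```text
t 18.6 eef [ 0.5921 -0.013   0.3012] xang 2.240 q [-0.09  0.08  1.07  0.01  1.96 -2.32] F [0.16 0.28 0.26] M [0.01  0.041 0.029] g 0.99
[ 0.37 -0.19  7.12] -0.0
[ 0.4  -0.28 10.02] -0.0
```

>>> jog_arm(series=[1,0.35,-0.1,4,0,1,0.37,-0.2,7,0,1,0.4,-0.25,9,0,1,0.4,-0.28,10,0,1,0.4,-0.28,10,0,1,0.4,-0.28,10,0])

```text
t: 19.2
eef_pos: [0.5907, -0.0111, 0.2025]
tool_rot: [0.436, 0.9, 0.011, 0.011]
contact_force: [0.7, 0.3, 0.9]
gripper_width: 1.001
```

>>> jog_arm(series=[0.3,0,0,0,0,0.3,0,0,0,0,0.3,0,0,0,0,0.3,0,0,0,0,0.3,0,0,0,0])

```text
t: 19.7
eef_pos: [0.5901, -0.0111, 0.2024]
tool_rot: [0.436, 0.9, 0.012, 0.011]
contact_force: [-3.6, 2.0, 6.0]
gripper_width: 0.442
```

```bash
python3 - <<'E'
from h import *
st()
E
```

```text
t 19.7 eef [ 0.5901 -0.0111  0.2024] xang 2.239 q [-0.08  0.03  1.3   0.01  1.78 -2.32] F [-3.64  1.98  6.02] M [ 0.469  0.628 -0.028] g 0.44
```

Gripped at 0.44 (about 38 mm, the knob's width). Turning clockwise in the free range first.

>>> jog_arm(series=[0.3,0,0,0,0.1,0.3,0,0,0,0.2,0.3,0,0,0,0.3,0.3,0,0,0,0.35])

```text
t: 20.1
eef_pos: [0.5901, -0.0111, 0.2025]
tool_rot: [0.587, 0.809, 0.013, 0.009]
contact_force: [-3.9, 3.5, 5.3]
gripper_width: 0.439
```

```bash
python3 - <<'E'
from h import *
st()
E
```

```text
t 20.1 eef [ 0.5901 -0.0111  0.2025] xang 1.886 q [-0.08  0.03  1.3   0.01  1.78 -1.97] F [-3.91  3.53  5.3 ] M [0.247 0.667 0.173] g 0.44
```

>>> jog_arm(series=[0.3,0,0,0,0.1,0.3,0,0,0,0.2,0.3,0,0,0,0.3,0.3,0,0,0,0.4])

```text
t: 20.5
eef_pos: [0.5899, -0.0111, 0.2024]
tool_rot: [0.737, 0.676, 0.014, 0.006]
contact_force: [-5.3, 3.1, 6.1]
gripper_width: 0.445
```

```bash
python3 -c "from h import *;st()"
```

```text
t 20.5 eef [ 0.5899 -0.0111  0.2024] xang 1.485 q [-0.08  0.03  1.3   0.01  1.78 -1.57] F [-5.28  3.1   6.14] M [0.057 0.82  0.186] g 0.44
```

>>> jog_arm(series=[0.3,0,0,0,0.05,0.3,0,0,0,0.1])

```text
t: 20.7
eef_pos: [0.5898, -0.0111, 0.2025]
tool_rot: [0.769, 0.639, 0.015, 0.005]
contact_force: [-4.6, 3.8, 4.7]
gripper_width: 0.442
```

```bash
python3 -c "from h import *;st()"
```

```text
t 20.7 eef [ 0.5898 -0.0111  0.2025] xang 1.387 q [-0.08  0.03  1.3   0.01  1.78 -1.47] F [-4.64  3.82  4.7 ] M [0.058 0.881 0.216] g 0.44
```

>>> jog_arm(series=[0.3,0,0,0,0.05,0.3,0,0,0,0.1])

```text
t: 20.9
eef_pos: [0.5898, -0.0111, 0.2025]
tool_rot: [0.8, 0.6, 0.015, 0.004]
contact_force: [-5.5, 4.7, 5.6]
gripper_width: 0.443
```

```bash
python3 -c "from h import *;st()"
```

```text
t 20.9 eef [ 0.5898 -0.0111  0.2025] xang 1.288 q [-0.08  0.03  1.3   0.01  1.78 -1.37] F [-5.49  4.73  5.59] M [0.034 0.987 0.188] g 0.44
```

>>> jog_arm(series=[0.3,0,0,0,0.05,0.3,0,0,0,0.1])

```text
t: 21.1
eef_pos: [0.5897, -0.011, 0.2024]
tool_rot: [0.829, 0.559, 0.015, 0.003]
contact_force: [-5.2, 3.9, 5.9]
gripper_width: 0.442
```

```bash
python3 -c "from h import *;st()"
```

```text
t 21.1 eef [ 0.5897 -0.011   0.2024] xang 1.188 q [-0.08  0.03  1.3   0.01  1.78 -1.27] F [-5.24  3.89  5.95] M [-0.042  1.005  0.196] g 0.44
```

>>> jog_arm(series=[0.3,0,0,0,0.04,0.3,0,0,0,0.08])

```text
t: 21.3
eef_pos: [0.5897, -0.011, 0.2025]
tool_rot: [0.85, 0.526, 0.015, 0.003]
contact_force: [-4.5, 3.2, 6.0]
gripper_width: 0.442
```

```bash
python3 -c "from h import *;st()"
```

```text
t 21.3 eef [ 0.5897 -0.011   0.2025] xang 1.108 q [-0.08  0.03  1.3   0.01  1.78 -1.19] F [-4.54  3.15  5.98] M [-0.035  1.171  0.195] g 0.44
```

>>> jog_arm(series=[0.3,0,0,0,0.04,0.3,0,0,0,0.08])

```text
t: 21.5
eef_pos: [0.5896, -0.011, 0.2025]
tool_rot: [0.871, 0.492, 0.015, 0.002]
contact_force: [-5.5, 3.7, 6.6]
gripper_width: 0.442
```

```bash
python3 -c "from h import *;st()"
```

```text
t 21.5 eef [ 0.5896 -0.011   0.2025] xang 1.028 q [-0.08  0.03  1.3   0.01  1.78 -1.11] F [-5.54  3.66  6.61] M [0.006 1.162 0.28 ] g 0.44
```

>>> jog_arm(series=[0.3,0,0,0,0.04,0.3,0,0,0,0.08])

```text
t: 21.7
eef_pos: [0.5896, -0.0109, 0.2025]
tool_rot: [0.89, 0.456, 0.015, 0.002]
contact_force: [-5.6, 3.4, 5.9]
gripper_width: 0.441
```

```bash
python3 -c "from h import *;st()"
```

```text
t 21.7 eef [ 0.5896 -0.0109  0.2025] xang 0.948 q [-0.08  0.03  1.3   0.01  1.78 -1.03] F [-5.61  3.37  5.89] M [0.071 1.289 0.263] g 0.44
```

>>> jog_arm(series=[0.3,0,0,0,0.04,0.3,0,0,0,0.08])

```text
t: 21.9
eef_pos: [0.5895, -0.0109, 0.2025]
tool_rot: [0.907, 0.42, 0.015, 0.001]
contact_force: [-5.0, 3.8, 6.6]
gripper_width: 0.444
```

```bash
python3 -c "from h import *;st()"
```

```text
t 21.9 eef [ 0.5895 -0.0109  0.2025] xang 0.868 q [-0.08  0.03  1.3   0.01  1.78 -0.95] F [-5.03  3.77  6.57] M [0.102 1.361 0.188] g 0.44
```

>>> jog_arm(series=[0.3,0,0,0,0.04,0.3,0,0,0,0.08])

```text
t: 22.1
eef_pos: [0.5895, -0.0108, 0.2025]
tool_rot: [0.923, 0.384, 0.015, 0.0]
contact_force: [-5.2, 4.4, 7.2]
gripper_width: 0.441
```

```bash
python3 -c "from h import *;st()"
```

```text
t 22.1 eef [ 0.5895 -0.0108  0.2025] xang 0.788 q [-0.08  0.03  1.3   0.01  1.78 -0.87] F [-5.24  4.43  7.19] M [0.158 1.463 0.26 ] g 0.44
```

```bash
cat > r.py <<'E'
from workcell import sensors
import numpy as np
s=sensors.read_state();print('t %.2f q6 %.3f Mz %.3f eff6 %.4f F'%(s['t'],s['joint_positions'][5],s['wrist_torque'][2],s['joint_efforts'][5]),s['contact_force'].round(1))
E
python3 r.py
```

```text
t 22.10 q6 -0.869 Mz 0.260 eff6 -0.2855 F [-5.2  4.4  7.2]
```

>>> jog_arm(series=[0.3,0,0,0,0.03,0.3,0,0,0,0.06])

```text
t: 22.3
eef_pos: [0.5895, -0.0108, 0.2025]
tool_rot: [0.934, 0.356, 0.015, -0.0]
contact_force: [-5.2, 4.5, 7.2]
gripper_width: 0.444
```

```bash
python3 r.py
```

```text
t 22.30 q6 -0.810 Mz 0.257 eff6 -0.1371 F [-5.2  4.5  7.2]
```

>>> jog_arm(series=[0.3,0,0,0,0.03,0.3,0,0,0,0.06])

```text
t: 22.5
eef_pos: [0.5894, -0.0107, 0.2025]
tool_rot: [0.945, 0.328, 0.015, -0.001]
contact_force: [-5.2, 5.0, 6.6]
gripper_width: 0.439
```

```bash
python3 r.py
```

```text
t 22.50 q6 -0.750 Mz 0.227 eff6 -0.1338 F [-5.2  5.   6.6]
```

>>> jog_arm(series=[0.3,0,0,0,0.03,0.3,0,0,0,0.06])

```text
t: 22.7
eef_pos: [0.5894, -0.0107, 0.2026]
tool_rot: [0.954, 0.3, 0.015, -0.001]
contact_force: [-4.8, 4.2, 6.0]
gripper_width: 0.441
```

```bash
python3 r.py
```

```text
t 22.70 q6 -0.690 Mz 0.294 eff6 -0.1247 F [-4.8  4.2  6. ]
```

>>> jog_arm(series=[0.3,0,0,0,0.03,0.3,0,0,0,0.06])

```text
t: 22.9
eef_pos: [0.5894, -0.0106, 0.2026]
tool_rot: [0.962, 0.271, 0.015, -0.002]
contact_force: [-5.1, 5.1, 7.7]
gripper_width: 0.441
```

```bash
python3 r.py
```

```text
t 22.90 q6 -0.630 Mz 0.297 eff6 -0.1155 F [-5.1  5.1  7.7]
```

>>> jog_arm(series=[0.3,0,0,0,0.03,0.3,0,0,0,0.06])

```text
t: 23.1
eef_pos: [0.5894, -0.0105, 0.2025]
tool_rot: [0.97, 0.242, 0.015, -0.002]
contact_force: [-5.4, 5.1, 8.1]
gripper_width: 0.439
```

```bash
python3 r.py
```

```text
t 23.10 q6 -0.570 Mz 0.357 eff6 -0.1064 F [-5.4  5.1  8.1]
```

>>> jog_arm(series=[0.3,0,0,0,0.03,0.3,0,0,0,0.06])

```text
t: 23.3
eef_pos: [0.5894, -0.0105, 0.2026]
tool_rot: [0.977, 0.213, 0.015, -0.003]
contact_force: [-4.4, 4.8, 8.5]
gripper_width: 0.439
```

```bash
python3 r.py
```

```text
t 23.30 q6 -0.510 Mz 0.335 eff6 -0.0975 F [-4.4  4.8  8.5]
```

>>> jog_arm(series=[0.3,0,0,0,0.03,0.3,0,0,0,0.06])

```text
t: 23.5
eef_pos: [0.5894, -0.0104, 0.2026]
tool_rot: [0.983, 0.183, 0.015, -0.003]
contact_force: [-5.1, 6.0, 7.7]
gripper_width: 0.444
```

```bash
python3 r.py
```

```text
t 23.50 q6 -0.450 Mz 0.362 eff6 -0.0887 F [-5.1  6.   7.7]
```

>>> jog_arm(series=[0.3,0,0,0,0.03,0.3,0,0,0,0.06])

```text
t: 23.7
eef_pos: [0.5894, -0.0104, 0.2026]
tool_rot: [0.988, 0.154, 0.015, -0.004]
contact_force: [-4.5, 5.5, 7.3]
gripper_width: 0.444
```

```bash
python3 r.py
```

```text
t 23.70 q6 -0.390 Mz 0.352 eff6 -0.0802 F [-4.5  5.5  7.3]
```

>>> jog_arm(series=[0.3,0,0,0,0.03,0.3,0,0,0,0.06])

```text
t: 23.9
eef_pos: [0.5894, -0.0103, 0.2026]
tool_rot: [0.992, 0.124, 0.015, -0.004]
contact_force: [-4.5, 6.0, 8.8]
gripper_width: 0.439
```

```bash
python3 r.py
```

```text
t 23.90 q6 -0.330 Mz 0.430 eff6 -0.0718 F [-4.5  6.   8.8]
```

>>> jog_arm(series=[0.3,0,0,0,0.03,0.3,0,0,0,0.06])

```text
t: 24.1
eef_pos: [0.5895, -0.0102, 0.2026]
tool_rot: [0.995, 0.094, 0.015, -0.005]
contact_force: [-4.4, 6.2, 7.6]
gripper_width: 0.445
```

```bash
python3 r.py
```

```text
t 24.10 q6 -0.270 Mz 0.341 eff6 -0.0637 F [-4.4  6.2  7.6]
```

>>> jog_arm(series=[0.3,0,0,0,0.03,0.3,0,0,0,0.06])

```text
t: 24.3
eef_pos: [0.5895, -0.0102, 0.2026]
tool_rot: [0.998, 0.065, 0.014, -0.005]
contact_force: [-4.0, 5.5, 8.0]
gripper_width: 0.441
```

```bash
python3 r.py
```

```text
t 24.30 q6 -0.210 Mz 0.372 eff6 -0.0564 F [-4.   5.5  8. ]
```

>>> jog_arm(series=[0.3,0,0,0,0.03,0.3,0,0,0,0.06])

```text
t: 24.5
eef_pos: [0.5895, -0.0101, 0.2026]
tool_rot: [0.999, 0.035, 0.014, -0.006]
contact_force: [-3.7, 6.0, 6.9]
gripper_width: 0.442
```

```bash
python3 r.py
```

```text
t 24.50 q6 -0.150 Mz 0.356 eff6 -0.0821 F [-3.7  6.   6.9]
```

>>> jog_arm(series=[0.3,0,0,0,0.03,0.3,0,0,0,0.06])

```text
t: 24.7
eef_pos: [0.5896, -0.01, 0.2026]
tool_rot: [1.0, 0.004, 0.014, -0.006]
contact_force: [-4.5, 6.6, 9.0]
gripper_width: 0.441
```

```bash
python3 r.py
```

```text
t 24.70 q6 -0.090 Mz 0.080 eff6 -0.3946 F [-4.5  6.6  9. ]
```

>>> jog_arm(series=[0.3,0,0,0,0.03,0.3,0,0,0,0.06])

```text
t: 24.9
eef_pos: [0.5896, -0.01, 0.2026]
tool_rot: [1.0, -0.025, 0.014, -0.007]
contact_force: [-4.4, 5.6, 7.2]
gripper_width: 0.446
```

```bash
python3 r.py
```

```text
t 24.90 q6 -0.030 Mz 0.236 eff6 -0.2358 F [-4.4  5.6  7.2]
```

>>> jog_arm(series=[0.3,0,0,0,0.03,0.3,0,0,0,0.06])

```text
t: 25.1
eef_pos: [0.5897, -0.0099, 0.2027]
tool_rot: [0.998, -0.055, 0.014, -0.007]
contact_force: [-4.3, 6.1, 8.1]
gripper_width: 0.44
```

```bash
python3 r.py
```

```text
t 25.10 q6 0.030 Mz 0.389 eff6 -0.0752 F [-4.3  6.1  8.1]
```

Click 1 came at q6 ≈ −0.12: the torque fell from 0.36 to 0.08. I expect the next at about 0.23, 0.58 and 0.93, and will track each one.

>>> jog_arm(series=[0.3,0,0,0,0.06,0.3,0,0,0,0.12,0.3,0,0,0,0.16])

```text
t: 25.4
eef_pos: [0.5898, -0.0098, 0.2026]
tool_rot: [0.991, -0.135, 0.013, -0.008]
contact_force: [-3.2, 6.0, 7.8]
gripper_width: 0.443
```

```bash
python3 r.py
```

```text
t 25.40 q6 0.191 Mz 0.357 eff6 -0.0127 F [-3.2  6.   7.8]
```

>>> jog_arm(series=[0.3,0,0,0,0.03])

```text
t: 25.5
eef_pos: [0.5898, -0.0098, 0.2027]
tool_rot: [0.989, -0.15, 0.013, -0.009]
contact_force: [-3.5, 6.3, 7.5]
gripper_width: 0.437
```

```bash
python3 r.py
```

```text
t 25.50 q6 0.220 Mz 0.318 eff6 0.0140 F [-3.5  6.3  7.5]
```

>>> jog_arm(series=[0.3,0,0,0,0.03])

```text
t: 25.6
eef_pos: [0.5899, -0.0097, 0.2027]
tool_rot: [0.986, -0.164, 0.013, -0.009]
contact_force: [-2.8, 6.1, 7.2]
gripper_width: 0.44
```

```bash
python3 r.py
```

```text
t 25.60 q6 0.250 Mz 0.202 eff6 -0.2235 F [-2.8  6.1  7.2]
```

>>> jog_arm(series=[0.3,0,0,0,0.03])

```text
t: 25.7
eef_pos: [0.5899, -0.0098, 0.2027]
tool_rot: [0.984, -0.179, 0.013, -0.009]
contact_force: [-2.9, 6.7, 8.4]
gripper_width: 0.438
```

```bash
python3 r.py
```

```text
t 25.70 q6 0.280 Mz 0.022 eff6 -0.3987 F [-2.9  6.7  8.4]
```

>>> jog_arm(series=[0.3,0,0,0,0.03])

```text
t: 25.8
eef_pos: [0.59, -0.0097, 0.2026]
tool_rot: [0.981, -0.194, 0.013, -0.009]
contact_force: [-1.9, 7.1, 7.3]
gripper_width: 0.445
```

```bash
python3 r.py
```

```text
t 25.80 q6 0.311 Mz 0.064 eff6 -0.4080 F [-1.9  7.1  7.3]
```

>>> jog_arm(series=[0.3,0,0,0,0.06,0.3,0,0,0,0.12,0.3,0,0,0,0.18,0.3,0,0,0,0.24])

```text
t: 26.2
eef_pos: [0.5903, -0.0097, 0.2027]
tool_rot: [0.95, -0.311, 0.012, -0.011]
contact_force: [-1.9, 5.5, 6.8]
gripper_width: 0.442
```

```bash
python3 r.py
```

```text
t 26.20 q6 0.551 Mz 0.414 eff6 -0.4598 F [-1.9  5.5  6.8]
```

>>> jog_arm(series=[0.3,0,0,0,0.03])

```text
t: 26.3
eef_pos: [0.5903, -0.0097, 0.2027]
tool_rot: [0.946, -0.325, 0.012, -0.011]
contact_force: [-1.8, 6.0, 6.7]
gripper_width: 0.444
```

```bash
python3 r.py
```

```text
t 26.30 q6 0.581 Mz 0.355 eff6 0.1836 F [-1.8  6.   6.7]
```

>>> jog_arm(series=[0.3,0,0,0,0.03])

```text
t: 26.4
eef_pos: [0.5903, -0.0097, 0.2027]
tool_rot: [0.941, -0.338, 0.012, -0.011]
contact_force: [-0.4, 6.7, 6.8]
gripper_width: 0.443
```

```bash
python3 r.py
```

```text
t 26.40 q6 0.610 Mz 0.214 eff6 -0.1928 F [-0.4  6.7  6.8]
```

>>> jog_arm(series=[0.3,0,0,0,0.03])

```text
t: 26.5
eef_pos: [0.5904, -0.0097, 0.2027]
tool_rot: [0.936, -0.353, 0.012, -0.012]
contact_force: [-1.1, 5.7, 7.5]
gripper_width: 0.442
```

```bash
python3 r.py
```

```text
t 26.50 q6 0.640 Mz 0.054 eff6 -0.3958 F [-1.1  5.7  7.5]
```

>>> jog_arm(series=[0.3,0,0,0,0.03])

```text
t: 26.6
eef_pos: [0.5904, -0.0097, 0.2026]
tool_rot: [0.93, -0.367, 0.012, -0.012]
contact_force: [-0.3, 6.6, 7.1]
gripper_width: 0.438
```

```bash
python3 r.py
```

```text
t 26.60 q6 0.671 Mz 0.030 eff6 -0.4095 F [-0.3  6.6  7.1]
```

Click 3 came at q6 ≈ 0.60, right on schedule. Now the fourth, expected at about 0.95.

>>> jog_arm(series=[0.3,0,0,0,0.06,0.3,0,0,0,0.12,0.3,0,0,0,0.18,0.3,0,0,0,0.23])

```text
t: 27.0
eef_pos: [0.5907, -0.0098, 0.2027]
tool_rot: [0.882, -0.471, 0.011, -0.013]
contact_force: [-1.3, 5.5, 6.4]
gripper_width: 0.443
```

```bash
python3 r.py
```

```text
t 27.00 q6 0.901 Mz 0.388 eff6 -0.2394 F [-1.3  5.5  6.4]
```

>>> jog_arm(series=[0.3,0,0,0,0.03])

```text
t: 27.1
eef_pos: [0.5908, -0.0098, 0.2027]
tool_rot: [0.875, -0.484, 0.01, -0.013]
contact_force: [-0.1, 5.8, 6.8]
gripper_width: 0.44
```

```bash
python3 r.py
```

```text
t 27.10 q6 0.931 Mz 0.326 eff6 0.0918 F [-0.1  5.8  6.8]
```

>>> jog_arm(series=[0.3,0,0,0,0.03])

```text
t: 27.2
eef_pos: [0.5908, -0.0098, 0.2027]
tool_rot: [0.868, -0.497, 0.01, -0.014]
contact_force: [-0.1, 5.7, 6.2]
gripper_width: 0.443
```

```bash
python3 r.py
```

```text
t 27.20 q6 0.960 Mz 0.215 eff6 -0.2188 F [-0.1  5.7  6.2]
```

>>> jog_arm(series=[0.3,0,0,0,0.03])

```text
t: 27.3
eef_pos: [0.5908, -0.0099, 0.2027]
tool_rot: [0.86, -0.51, 0.01, -0.014]
contact_force: [0.1, 5.0, 5.2]
gripper_width: 0.439
```

```bash
python3 r.py
```

```text
t 27.30 q6 0.990 Mz 0.046 eff6 -0.4015 F [0.1 5.  5.2]
```

The fourth click is through. A small margin turn, hold, then let go and lift.

>>> jog_arm(series=[0.3,0,0,0,0.02,0.3,0,0,0,0.02,0.3,0,0,0,0.02,0.3,0,0,0,0.02])

```text
t: 27.7
eef_pos: [0.5908, -0.0099, 0.2027]
tool_rot: [0.855, -0.518, 0.01, -0.014]
contact_force: [0.6, 5.8, 6.4]
gripper_width: 0.442
```

```bash
python3 r.py
```

```text
t 27.70 q6 1.009 Mz 0.024 eff6 -0.0120 F [0.6 5.8 6.4]
```

>>> jog_arm(series=[1,0,0,0,0,1,0,0,0,0,1,0,0,0,0,1,0,0,0,0,1,0,0,0,0,1,0,0,0,0,1,0,0,-2,0,1,0,0,-6,0,1,0,0,-10,0,1,0,0,-10,0,1,0,0,-10,0])

```text
t: 28.8
eef_pos: [0.5879, -0.0128, 0.3024]
tool_rot: [0.855, -0.519, 0.011, -0.012]
contact_force: [-0.1, 0.4, -0.3]
gripper_width: 1.002
```

```bash
python3 - <<'E'
from h import *
st()
P=eyes.camera_params('wrist');im=eyes.capture('wrist');u,v=map(int,proj(P,np.array([.5895,-.0105,.225])));print(u,v)
phi=1.684
for ph in(1.684,1.72): print(ph,'nose',proj(P,np.array([*(PO+.148*np.array([np.cos(ph),np.sin(ph)])),.198])))
c=im[max(v-60,0):v+60,u-75:u+75];c=(255*(c/255.)**.6).astype('uint8')
cv2.imwrite('pics/w8.png',cv2.resize(c,None,fx=5,fy=5,interpolation=cv2.INTER_CUBIC)[:,:,::-1])
E
```

```text
t 28.8 eef [ 0.5879 -0.0128  0.3024] xang -1.092 q [-0.09  0.07  1.09  0.01  1.96  1.01] F [-0.07  0.36 -0.34] M [-0.071  0.031 -0.025] g 1.00
257 194
1.684 nose (np.float64(219.57420668592664), np.float64(172.07095434069782))
1.72 nose (np.float64(217.83840490606912), np.float64(177.24625814027226))
```

View pics/w8.png

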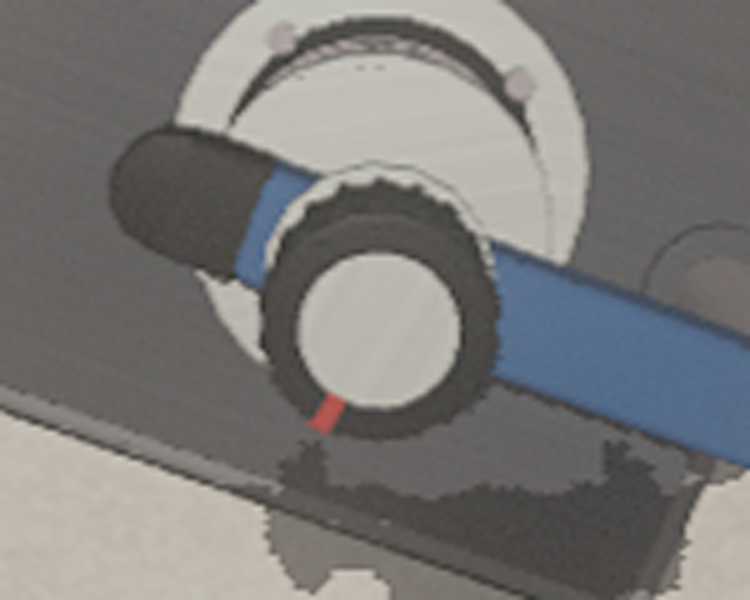

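The bridge is shut, with the nose where the stop puts it. The stack is centred between its studs, and the knob's red line is at (327,413). The collar line is hidden, so I'll turn the raised wrist and find both lines by colour.

>>> jog_arm(series=[1,0,0,0,-2.0,1,0,0,0,-2.0,1,0,0,0,-2.0,1,0,0,0,-2.0,1,0,0,0,-2.0,1,0,0,0,-2.0,1,0,0,0,-2.0,1,0,0,0,-2.0,1,0,0,0,-2.0,1,0,0,0,-2.0,1,0,0,0,-2.0,1,0,0,0,-2.0,1,0,0,0,-2.0,1,0,0,0,-2.0,1,0,0,0,-2.0])

```text
t: 30.35
eef_pos: [0.587, -0.0127, 0.2986]
tool_rot: [0.898, 0.439, 0.014, 0.001]
contact_force: [-0.3, -0.3, -0.2]
gripper_width: 0.999
```

```bash
python3 - <<'E'
from h import *
st();P=eyes.camera_params('wrist');im=eyes.capture('wrist').astype(int);k=np.array([.5895,-.0105])
cam=-P['R'].T@P['t'];print('cam dir',np.arctan2(cam[1]-k[1],cam[0]-k[0]))
m=((im[...,0]>1.8*im[...,1])&(im[...,0]>1.8*im[...,2])&(im[...,0]>60)).astype('uint8')
n,l,s,c=cv2.connectedComponentsWithStats(m)
u,v=proj(P,np.array([*k,.225]))
for i in range(1,n):
    if s[i,4]>3 and np.hypot(*(c[i]-[u,v]))<70:
        print(s[i],c[i].round(1),[(z,np.hypot(*(d:=atz(P,*c[i],z)[:2]-k)).round(4),np.arctan2(d[1],d[0]).round(3)) for z in(.205,.225,.241)])
E
```

```text
t 30.4 eef [ 0.587  -0.0127  0.2986] xang 0.909 q [-0.09  0.07  1.09  0.01  1.96 -0.99] F [-0.33 -0.33 -0.19] M [-0.001 -0.008  0.019] g 1.00
cam dir 2.5807767985246324
[246 180   8  10  32] [249.2 185. ] [(0.205, np.float64(0.0112), np.float64(-2.687)), (0.225, np.float64(0.0141), np.float64(-3.03)), (0.241, np.float64(0.0172), np.float64(3.077))]
```

>>> jog_arm(series=[1,0,0,0,-1.45,1,0,0,0,-1.45,1,0,0,0,-1.45,1,0,0,0,-1.45,1,0,0,0,-1.45,1,0,0,0,-1.45,1,0,0,0,-1.45,1,0,0,0,-1.45,1,0,0,0,-1.45,1,0,0,0,-1.45,1,0,0,0,-1.45])

```text
t: 31.5
eef_pos: [0.5873, -0.0127, 0.3]
tool_rot: [0.382, 0.924, 0.01, 0.011]
contact_force: [-0.2, -0.1, 0.6]
gripper_width: 1.003
```

```bash
python3 - <<'E'
from h import *
st();P=eyes.camera_params('wrist');im=eyes.capture('wrist').astype(int);k=np.array([.5895,-.0105])
cam=-P['R'].T@P['t'];print('cam dir',np.arctan2(cam[1]-k[1],cam[0]-k[0]))
m=((im[...,0]>1.7*im[...,1])&(im[...,0]>1.7*im[...,2])&(im[...,0]>45)).astype('uint8')
n,l,s,c=cv2.connectedComponentsWithStats(m)
u,v=proj(P,np.array([*k,.225]))
for i in range(1,n):
    if s[i,4]>1 and np.hypot(*(c[i]-[u,v]))<70:
        print(s[i],c[i].round(1),[(z,np.hypot(*(d:=atz(P,*c[i],z)[:2]-k)).round(4),np.arctan2(d[1],d[0]).round(3)) for z in(.205,.225,.241)])
E
```

```text
t 31.5 eef [ 0.5873 -0.0127  0.3   ] xang 2.357 q [-0.09  0.07  1.09  0.01  1.96 -2.44] F [-0.21 -0.09  0.64] M [ 0.023  0.034 -0.049] g 1.00
cam dir -2.390552235744301
[246 169   5   5  16] [248.1 171.4] [(0.205, np.float64(0.0209), np.float64(-1.834)), (0.225, np.float64(0.0245), np.float64(-1.961)), (0.241, np.float64(0.0276), np.float64(-2.038))]
[271 178  10  16  62] [276.  187.5] [(0.205, np.float64(0.0157), np.float64(2.547)), (0.225, np.float64(0.0168), np.float64(2.893)), (0.241, np.float64(0.019), np.float64(3.121))]
```

The collar line is at −1.83 rad (radius 21 mm) and the knob line at about 3.08 to 3.12. That puts the knob line about 1.35 rad (77°) clockwise of the collar line, which is four clicks. Handing in.

```bash
python3 -c "
from workcell import robot;print(robot.finish_job())"
```

```text
the job is handed in; nothing more can be done
None
```

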